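Pack the instrument case and strike it with a straight bar

ROBOT

A 7-joint arm with a two-finger parallel gripper is mounted at the origin on the work surface. World frame = base frame: x ahead of the robot, y to its left, z up, the work surface at z = 0. Lengths are in m, angles in rad, forces in N, time in s.
With the tool pointing down it reaches from about 0.4 to 0.85 m from the base axis. Payload 4.5 kg.
Tool frame: the origin (TCP) lies between the finger pads; the fingertips stand 19 mm ahead of it and the grasp point (between the pads) is the TCP (r.tips_ahead is the distance from the TCP to the fingertips, in m); z points along the fingers, y is the line along which they close (so a half turn about z gives the same grasp; the last joint's range is limited). The gripper opens to 88 mm and grips with 3 to 60 N. Pads are 18 mm wide; open, the fingers measure 123 mm over their backs; the gripper's body (75 mm by 187 mm) begins 45 mm behind the grasp point.
Start: joints at [-1.108, 0.689, -0.195, 1.565, 0.157, 0.902, -0.215], TCP at [0.26, 0.568, 0.258] pointing down, gripper open.
Joint ranges: [-3.01, 3.01], [-0.46, 2.08], [-1.47, 1.51], [0.13, 2.56], [-1, 4.14], [0.04, 2.09], [-2.66, 2.66]. Speed limits (rad/s): [2.57, 2.57, 3.14, 3.14, 3.14, 3.14, 3.14].

INTERFACE

Orientations are given as a unit quaternion [x, y, z, w].
In Python, from plant import r, cams, models gives the robot as it stands. The module is installed in compiled form; this text tells all that it offers.
- The arm moves only by the tool jog_arm, never from a script. Its arguments are lists of equal length, an entry for each row: "turn": the turn, a rotation vector about the tool's x, y, z in rad, a list of three; "translation": the shift along the tool's x, y, z in m, a list of three; "grip": the closure, from 0 (fully open) to 1 (shut). In form: {"turn": [[ax, ay, az], ...], "translation": [[tx, ty, tz], ...], "grip": [grip, ...]}. A call has 1 to 20 rows; each row is the pose to reach, as a shift and turn from the pose commanded when the call began, along the tool's axes at that moment; what a row does not reach only later rows make up. A row lasts 1/8 s, in which the tool goes at most 62.5 mm and 10.7 degrees, less where a joint would pass 70% of its speed; a pose out of reach is approached as far as the arm can. A call with a gripper value outside its range is refused whole. The fingers move at their own pace and stop on an object; "force" is the grip in N (left out, the last holds). Time passes only in rows, so rows that repeat a pose let the fingers close. It gives the time, the measured TCP pose, the force, the opening and the grip force at its end, in the units of the state.
- r.get_state(): the state, without advancing time (a new reading comes with each control period).
- cams.snapshot(name): name is "side" or "top"; returns the picture (480x640x3 uint8, red, green, blue); there is no depth.
- cams.camera_params(name): a dict with "fx", "fy", "cx", "cy" (pixels), "k1" (the pictures are not rectified: a ray, as slopes to the right and down, at radius r is drawn at 1 + k1 r^2 times it, then the intrinsics apply), "eye" and "orientation" of the camera in the world. Camera axes: x right, y up, looking along -z (the intrinsics and any distortion apply to the point x, -y, -z); pixel columns grow to the right and rows downward; lengths in m; the calibration is good to about 2 mm. A picture is of the moment at which its call begins. camera_params takes no time and is no camera call.
- r.finish_job(): hands the job in; it is judged then, once.
Trained networks look in the newest picture that a camera, given by its name, has taken for a name from the list of things; names that differ only in an ending like _2 or _b are one class to them, and where a whole thing is asked for, a point or a joint stands for the part that bears it (a point fixed in the world has none). Each returns a list of dicts, best first, with "p" (0 to 1); they miss things now and then, are a little off and sometimes report something else, mostly with a low value. They report only what shows in the picture. A call takes as long as a camera call. They do not tell look-alikes from the thing itself.
- models.find_in(camera, name): "position" ([x, y, z] in m, in world coordinates, good to about 4 mm: the middle of the surface that is visible of it).
- models.masks_of(camera, name): "pixels" (480x640 bool, what is visible of it).
- models.place_of(camera, name): "position" ([x, y, z] in m, in world coordinates, good to about 4 mm: a listed point, or the origin of a listed thing).
The state is a dict: "clock": time; "q": joint angles; "qd": joint speeds; "joint_torque": joint torques, N m; "tool_pos": TCP position; "eef_rot": TCP orientation; "contact_force": force on the tool from outside, world axes, zero at the start; "moment": the same for the moment, N m; "opening": opening from 0.0 (shut) to 1.0 (fully open); "finger_force": force on a finger pad.
Only numpy, scipy, OpenCV 4.12 (cv2) and the standard library are available. Lean on these libraries where they do the work, as an engineer would, in place of code of your own. Each camera call takes 0.05 s, during which the arm holds its last target. There are 200 camera calls.

TASK

Put the handheld meter into its cut-out in the foam-lined case, and press both it and the half-inserted lens gently but fully home, so that they lie level with the foam and nothing stands above the rim. Then check by touch: lay the straight aluminium bar across the case, flat on both long-side rims at the lens end, and slide it along the rim, lightly and without lifting it, all the way to the meter end. Finally put the bar back down on the bench, well clear of the case, and leave the other things alone.

Things in the scene. Friction and masses are not known exactly. Their poses are not given: they have to be found in the camera images.
- tray: Open aluminium instrument case, no lid, fixed to the bench. Outside 166 mm along its x, 240 mm along its y, walls 5 mm, rim 48 mm above the bench. Grey foam fills it to 44 mm above the bench, with two cut-outs. Origin: centre of its underside, on the bench. Its +y end is the lens end, its -y end the meter end.
- meter_pocket (a point): Centre of the floor of the meter's cut-out: (0, -58, 10) mm in the case's frame. Meter's outline plus 2 mm all round, wide part to the case's +x, so the meter fits only face up, display end to the case's +x. Springy foam lips on the narrow part's sides catch it with its underside 28 to 36 mm above the bench; let go, it stays there, then must be pressed to the floor (7 to 20 N) and stays.
- lens_pocket (a point): Centre of the floor of the lens's cut-out, at (0, 62, 10) mm in the case's frame: an octagon 64 mm across flats, with four springy foam lips like the meter's (about 5 to 18 N to press through).
- rim (a point): Point above the case's origin at rim height, 48 mm above the bench; axes as the case. The two walls that run along the case's y, 161 mm apart, are the rims that the bar lies across and slides on.
- meter: Handheld meter lying face up, 130 mm long (its x), 34 mm thick, black, with display, dial and sockets on its flat top. Narrow part 46 mm wide from x = -65 to +25 mm, display end 62 mm wide from x = +25 to +65 mm. Origin: centre of its underside; +x to the display end, z up. 0.2 to 0.35 kg, balance point 4 mm towards the display: grip across the narrow part at the origin. Home: top 44 mm above the bench.
- meter_head (a point): Point on the meter's top face, 60 mm from its origin towards the display end, 34 mm above its underside.
- meter_foot (a point): Point on the meter's top face, 60 mm from its origin towards the socket end, 34 mm above its underside.
- lens: Short capped camera lens, a black cylinder 60 mm in diameter and 34 mm high, standing upright half-way into its cut-out, resting on the foam lips, its top 12 to 18 mm above the rim at the start. Origin: centre of its underside. About 0.12 to 0.24 kg. Home: underside 10 mm, top 44 mm above the bench.
- lens_top (a point): Centre of the lens's flat top, 34 mm above its underside: press here.
- bar: Straight offcut of slotted aluminium section, 230 mm long (its x), 30 mm square, 0.14 to 0.28 kg, lying on the bench. Origin: centre of its underside; z up.
- bar_mid (a point): Centre of the bar, 15 mm above its underside: 63 mm above the bench when the bar lies on the rim, 15 mm when on the bench. The sweep takes it from y = +95 mm to y = -95 mm (or a little past) in the case's frame, near x = 0, the bar parallel to the case's x and touching the rim all the while.
- bottle: Bystander: white plastic bottle, 60 mm in diameter, 120 mm high. Origin: centre of its underside.
- remote: Bystander: black handset, 120 x 42 x 18 mm, flat on the bench. Origin: centre of its underside.
- tripod: Bystander: small black table tripod, about 120 mm across its feet, 133 mm high. Origin: under its centre on the bench.
There are look-alikes about, which are no part of the job. There is more than one size of the lens; the one meant has the size given above.

How it is judged:
By the outcome, as a careful person would: the job done as asked, in the order asked, and still so for the second after the job is handed in, with the robot touching nothing.
It also fails if it takes over 72 s, if anything falls off the work surface, if the arm or the gripper's body presses on something with over 40 N, if the wrist force passes 120 N, or if a joint passes its speed limit or range.

## Working session

There is one attempt and no reset: what is moved stays moved. The work goes in short steps, Python scripts to look and compute and a tool call to move; the robot and the scene stay as the last step left them, time stands still between calls to the robot, and variables do not carry over. Pictures are saved under pics/ and viewed, at most 10 in all, crops included, and the job is handed in when it is done.

Besides the shell and the picture viewer there is one more tool, called by a JSON object that holds its "method" and its "body", one argument or row to a line. jog_arm: Moves the arm, as the interface text tells. Its arguments: {"type":"object","properties":{"turn":{"type":"array"},"translation":{"type":"array"},"grip":{"type":"array"},"force":{"type":"number"}},"required":["turn","translation","grip"]}

```bash
mkdir -p pics; python3 - <<'E'
from plant import r,cams,models
import cv2,numpy as np
for c in("top","side"):
    im=cams.snapshot(c);cv2.imwrite(f"pics/{c}0.png",im[:,:,::-1]); p=cams.camera_params(c)
    print(c,{k:np.round(v,4).tolist() for k,v in p.items()})
    for n in("tray","meter","lens","bar","bottle","remote","tripod","meter_head","meter_foot","lens_top","bar_mid","meter_pocket","lens_pocket"):
        print(c,n,[(np.round(d["position"],3).tolist(),round(d["p"],2)) for d in models.place_of(c,n)[:4]])
s=r.get_state();print(s["clock"],s["tool_pos"],s["eef_rot"],r.tips_ahead)
E
```

```text
top {'fx': 501.7378, 'fy': 501.7378, 'cx': 316.0201, 'cy': 231.777, 'k1': -0.1387, 'eye': [0.3511, 0.0695, 1.1751], 'orientation': [-0.0722, 0.0726, 0.7059, -0.7009]}
top tray [([0.524, -0.225, -0.0], 0.77), ([0.782, -0.207, -0.001], 0.4)]
top meter [([0.567, 0.319, 0.0], 0.92), ([0.521, -0.281, 0.012], 0.46)]
top lens [([0.501, -0.017, -0.002], 0.89), ([0.341, -0.11, -0.001], 0.83)]
top bar [([0.5, 0.086, -0.004], 0.96), ([0.515, 0.304, 0.033], 0.39)]
top bottle [([0.798, -0.018, -0.004], 0.66)]
top remote [([0.778, 0.106, -0.002], 0.97)]
top tripod [([0.779, -0.204, -0.001], 0.96)]
top meter_head [([0.624, 0.338, 0.033], 0.58), ([0.514, 0.306, 0.036], 0.53)]
top meter_foot [([0.516, 0.303, 0.035], 0.61)]
top lens_top [([0.525, -0.157, 0.06], 0.96), ([0.503, -0.02, 0.046], 0.95), ([0.338, -0.107, 0.045], 0.74)]
top bar_mid [([0.494, 0.088, 0.015], 0.88), ([0.568, 0.322, -0.0], 0.44)]
top meter_pocket [([0.52, -0.28, 0.005], 0.84)]
top lens_pocket [([0.521, -0.162, 0.007], 0.74), ([0.779, -0.205, -0.001], 0.72)]
side {'fx': 585.0035, 'fy': 585.0035, 'cx': 312.6446, 'cy': 245.8611, 'k
[... 474 characters left out ...]
, 0.097, -0.002], 0.26)]
side remote [([0.782, 0.102, -0.002], 0.7)]
side tripod [([0.778, -0.208, -0.0], 0.93)]
side meter_head [([0.627, 0.345, 0.034], 0.81), ([0.793, -0.018, -0.002], 0.3)]
side meter_foot [([0.517, 0.303, 0.031], 0.9), ([0.78, -0.208, -0.002], 0.4)]
side lens_top [([0.526, -0.162, 0.065], 0.96), ([0.499, -0.015, 0.047], 0.82), ([0.339, -0.108, 0.049], 0.58), ([0.777, -0.205, -0.002], 0.16)]
side bar_mid [([0.496, 0.088, 0.016], 0.83)]
side meter_pocket [([0.517, -0.28, 0.013], 0.61), ([0.496, 0.089, 0.017], 0.18)]
side lens_pocket [([0.629, 0.346, 0.035], 0.29)]
1.4 [0.25983787 0.56844289 0.25773165] [ 2.12749463e-01  9.77106783e-01  2.23898076e-05 -6.28227060e-06] 0.019
```

View pics/top0.png

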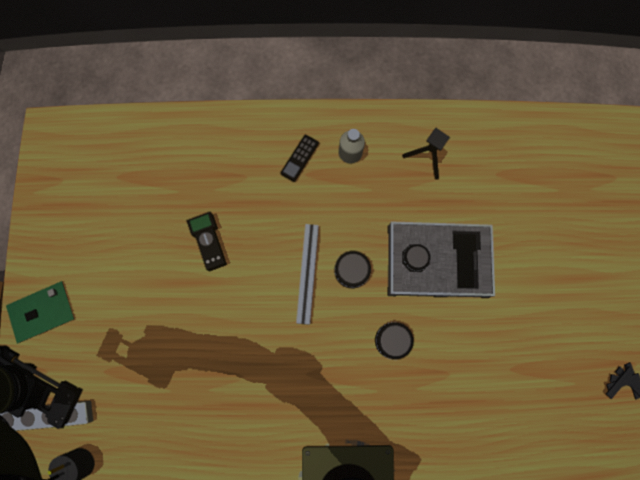

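View pics/side0.png

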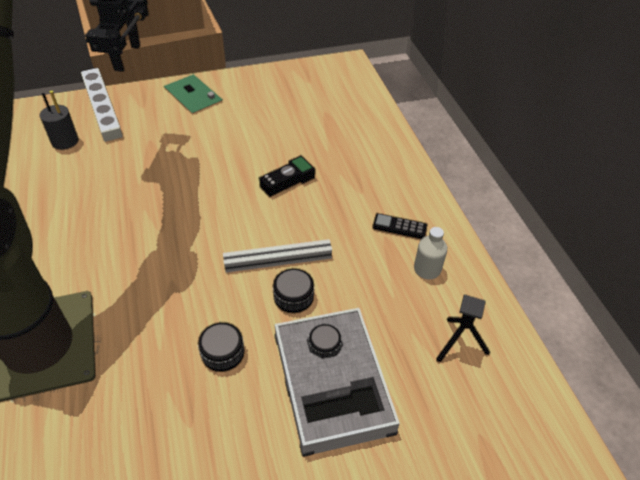

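Top view: the meter is at pixel (207,240) with its green display up (+x). The bar is at (308,274), and the case spans (389–494, 223–296) with the meter cut-out on the right, wide part up. Lens candidates are (353,268) and (394,340), both large and on the bench, and (417,257), small and half-inserted in the case. I choose the last one. There is only one meter; the remote at (300,158) resembles it.

```bash
cat > h.py <<'E'
from plant import r,cams,models
import cv2,numpy as np
from scipy.optimize import minimize
from scipy.spatial.transform import Rotation as R
def proj(P,c):
    p=cams.camera_params(c); L=R.from_quat(p["orientation"]).inv().apply(np.asarray(P,float)-p["eye"])
    u=np.c_[L[:,0],-L[:,1]]/-L[:,2:]; u*=1+p["k1"]*(u**2).sum(1,keepdims=True)
    return u*[p["fx"],p["fy"]]+[p["cx"],p["cy"]]
def box(x0,x1,hy,z0,z1): return np.array([[x,y,z] for x in(x0,x1) for y in(-hy,hy) for z in(z0,z1)])
SH={"tray":[box(-.083,.083,.12,0,.048)],"bar":[box(-.115,.115,.015,0,.03)],
"meter":[box(-.065,.025,.023,0,.034),box(.025,.065,.031,0,.034)]}
def sil(n,v):
    def f(c):
        im=np.zeros((480,640),np.uint8)
        for b in SH[n]:
            q=proj(R.from_euler("z",v[2]).apply(b)+[v[0],v[1],v[3] if len(v)>3 else 0],c)
            h=cv2.convexHull(np.round(q*16).astype(np.int32)); m=np.zeros_like(im)
            cv2.fillConvexPoly(m,h,255,cv2.LINE_AA,4); im=np.maximum(im,m)
        return im/255.
    return f
def fit(n,v0,views=("top","side"),fill=True,snap=True):
    M={}
    for c in views:
        if snap: cams.snapshot(c)
        best=None
        for d in models.masks_of(c,n):
            m=d["pixels"].astype(np.uint8); s=(m*(sil(n,v0)(c)>.5)).sum()
            if best is None or s>best[0]: best=(s,m,d["p"])
        m=cv2.morphologyEx(best[1],cv2.MORPH_OPEN,np.ones((2,2)))
        if fill: 
            o=np.zeros_like(m); cv2.fillConvexPoly(o,cv2.convexHull(cv2.findNonZero(m)),1); m=o
        M[c]=m
    cost=lambda v:sum(1-np.minimum(M[c],s).sum()/np.maximum(M[c],s).sum() for c in views for s in[sil(n,v)(c)])
    v0=np.array(v0,float); sx=np.vstack([v0]+[v0+d for d in np.diag([.008,.008,.1,.01][:len(v0)])])
    o=minimize(cost,v0,method="Nelder-Mead",options=dict(initial_simplex=sx,xatol=1e-5,fatol=1e-5,maxiter=400))
    return o.x,o.fun
E
python3 - <<'E'
from h import *
g={"tray":[.523,-.225,0,0],"bar":[.495,.087,.05,0],"meter":[.567,.32,.35,0]}
for n,v in g.items():
    for k,vw in enumerate((("top","side"),("top",),("side",))):
        x=fit(n,v if k==0 else v[:3],vw,n!="meter",k==0); print(n,vw,np.round(x[0],4),round(x[1],3))
im=cv2.imread("pics/side0.png")[240:460,200:420]; cv2.imwrite("pics/crop.png",cv2.resize(im,None,fx=2.6,fy=2.6,interpolation=2))
E
```

```text
tray ('top', 'side') [ 0.5214 -0.2239 -0.0299 -0.0022] 0.049
tray ('top',) [ 0.5195 -0.2232 -0.033 ] 0.025
tray ('side',) [ 0.5223 -0.2251 -0.0355] 0.013
bar ('top', 'side') [ 0.4943  0.0854 -0.092   0.0009] 0.125
bar ('top',) [ 0.4913  0.0857 -0.097 ] 0.076
bar ('side',) [ 0.4952  0.0858 -0.0908] 0.038
meter ('top', 'side') [ 0.5713  0.3232  0.3616 -0.0035] 0.207
meter ('top',) [0.5693 0.322  0.3601] 0.093
meter ('side',) [0.5727 0.3213 0.3788] 0.107
```

View pics/crop.png

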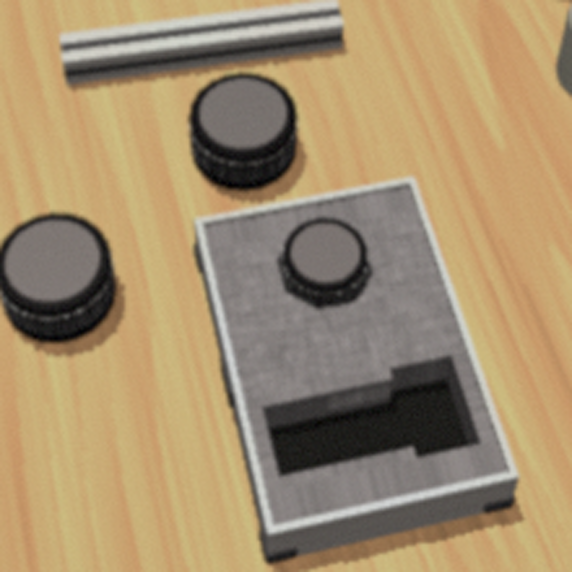

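```bash
cat >> h.py <<'E'
def go(xyz,yaw):
    "tool shift and z turn to a TCP position with tool y along world yaw (deg), tool down"
    s=r.get_state(); T=R.from_quat(s["eef_rot"]); y=np.radians(yaw)
    best=None
    for a in(0,np.pi):
        Y=np.array([np.cos(y+a),np.sin(y+a),0]); Z=np.array([0,0,-1.]); G=R.from_matrix(np.c_[np.cross(Y,Z),Y,Z])
        v=(T.inv()*G).as_rotvec()
        if best is None or abs(v[2])<abs(best[2]): best=v
    print("shift",np.round(T.inv().apply(np.array(xyz)-s["tool_pos"]),4),"turn",np.round(best,4),"q7",round(s["q"][6],2))
E
python3 - <<'E'
from h import *
go([.571,.322,.12],111); go([.571,.322,.037],111)
E
```

```text
shift [-0.3854 -0.0948  0.1377] turn [ 0.      0.     -0.7953] q7 -0.22
shift [-0.3854 -0.0948  0.2207] turn [ 0.      0.     -0.7953] q7 -0.22
```

{"method": "jog_arm", "body": {
  "turn": [
    [0,0,-0.1],
    [0,0,-0.2],
    [0,0,-0.3],
    [0,0,-0.4],
    [0,0,-0.5],
    [0,0,-0.6],
    [0,0,-0.7],
    [0,0,-0.795],
    [0,0,-0.795],
    [0,0,-0.795]
  ],
  "translation": [
    [-0.045,-0.011,0.0],
    [-0.095,-0.023,0.02],
    [-0.145,-0.036,0.04],
    [-0.195,-0.048,0.06],
    [-0.245,-0.06,0.08],
    [-0.295,-0.073,0.1],
    [-0.345,-0.085,0.12],
    [-0.385,-0.095,0.138],
    [-0.385,-0.095,0.138],
    [-0.385,-0.095,0.138]
  ],
  "grip": [0,0,0,0,0,0,0,0,0,0]
}}

```text
clock: 3.55
tool_pos: [0.5699, 0.323, 0.1199]
eef_rot: [-0.182, 0.983, 0.001, -0.0]
contact_force: [-1.0, -0.6, 1.3]
opening: 1.003
finger_force: 0.0
```

{"method": "jog_arm", "body": {
  "turn": [
    [0,0,0],
    [0,0,0],
    [0,0,0],
    [0,0,0],
    [0,0,0],
    [0,0,0],
    [0,0,0],
    [0,0,0]
  ],
  "translation": [
    [0,0,0.04],
    [0,0,0.07],
    [0,0,0.083],
    [0,0,0.083],
    [0,0,0.083],
    [0,0,0.083],
    [0,0,0.083],
    [0,0,0.083]
  ],
  "grip": [0,0,0,0,1,1,1,1],
  "force": 25
}}

```text
clock: 4.55
tool_pos: [0.5707, 0.322, 0.0371]
eef_rot: [-0.182, 0.983, 0.0, 0.0]
contact_force: [0.7, -0.1, -0.3]
opening: 0.573
finger_force: 0.0
```

{"method": "jog_arm", "body": {
  "turn": [
    [0,0,0],
    [0,0,0],
    [0,0,0],
    [0,0,0],
    [0,0,0],
    [0,0,0],
    [0,0,0]
  ],
  "translation": [
    [0,0,0],
    [0,0,0],
    [0,0,0],
    [0,0,-0.02],
    [0,0,-0.05],
    [0,0,-0.09],
    [0,0,-0.1]
  ],
  "grip": [1,1,1,1,1,1,1]
}}

```text
clock: 5.42
tool_pos: [0.5718, 0.3227, 0.1398]
eef_rot: [-0.182, 0.983, 0.001, 0.002]
contact_force: [-0.2, 0.7, -2.9]
opening: 0.521
finger_force: 25.0
```

```bash
python3 - <<'E'
from h import *
c=np.array([.521,-.224]); a=np.radians(-1.95)
p=c+R.from_euler("z",a).apply([0,-.058,0])[:2]; print(p)
go([*p,.137],88)
E
```

```text
[ 0.51902641 -0.28196641]
shift [ 0.2656 -0.5458  0.001 ] turn [0.002  0.0045 0.4008] q7 0.95
```

{"method": "jog_arm", "body": {
  "turn": [
    [0,0,0.02],
    [0,0,0.05],
    [0,0,0.08],
    [0,0,0.12],
    [0,0,0.15],
    [0,0,0.18],
    [0,0,0.22],
    [0,0,0.25],
    [0,0,0.28],
    [0,0,0.32],
    [0,0,0.35],
    [0,0,0.38],
    [0,0,0.4],
    [0,0,0.4],
    [0,0,0.4],
    [0,0,0.4],
    [0,0,0.4]
  ],
  "translation": [
    [0.009,-0.018,0],
    [0.027,-0.055,0],
    [0.047,-0.096,0],
    [0.068,-0.14,0],
    [0.09,-0.185,0],
    [0.112,-0.23,0],
    [0.134,-0.275,0],
    [0.156,-0.32,0],
    [0.178,-0.365,0],
    [0.2,-0.41,0],
    [0.22,-0.452,0],
    [0.238,-0.49,0],
    [0.252,-0.519,0],
    [0.261,-0.537,0],
    [0.265,-0.544,0],
    [0.2655,-0.5458,0],
    [0.2655,-0.5458,0]
  ],
  "grip": [1,1,1,1,1,1,1,1,1,1,1,1,1,1,1,1,1]
}}

```text
clock: 7.55
tool_pos: [0.5185, -0.2811, 0.1368]
eef_rot: [0.016, 1.0, 0.001, 0.0]
contact_force: [0.2, 0.4, -2.6]
opening: 0.521
finger_force: 25.0
```

```bash
python3 - <<'E'
from h import *
s=r.get_state();print(s["tool_pos"],s["opening"],s["contact_force"])
for c in("top","side"):
    im=cams.snapshot(c)
    b=(im[150:350,330:560] if c=="top" else im[220:460,200:440]); cv2.imwrite(f"pics/h_{c}.png",cv2.resize(b[:,:,::-1],None,fx=2.4,fy=2.4,interpolation=2))
    for n in("meter","meter_head","meter_foot"):
        print(c,n,[(np.round(d["position"],4).tolist(),round(d["p"],2)) for d in models.place_of(c,n)[:2]])
E
python3 -c "
import cv2,numpy as np
a=cv2.imread('pics/h_top.png');b=cv2.imread('pics/h_side.png')
a=cv2.resize(a,(400,int(a.shape[0]*400/a.shape[1])));b=cv2.resize(b,(400,400));o=np.zeros((400,800,3),np.uint8);o[:a.shape[0],:400]=a;o[:,400:]=b;cv2.imwrite('pics/h.png',o)"
```

```text
[ 0.51852964 -0.28111081  0.13675341] 0.5206722981276072 [ 0.19688533  0.43666863 -2.62519314]
top meter [([0.5135, -0.2818, 0.1019], 0.57)]
top meter_head [([0.5785, -0.2862, 0.1321], 0.94)]
top meter_foot [([0.4609, -0.2767, 0.1381], 0.91)]
side meter [([0.517, -0.2821, 0.0981], 0.93)]
side meter_head [([0.5798, -0.2844, 0.1335], 0.83)]
side meter_foot [([0.4609, -0.2799, 0.1346], 0.7)]
```

View pics/h.png

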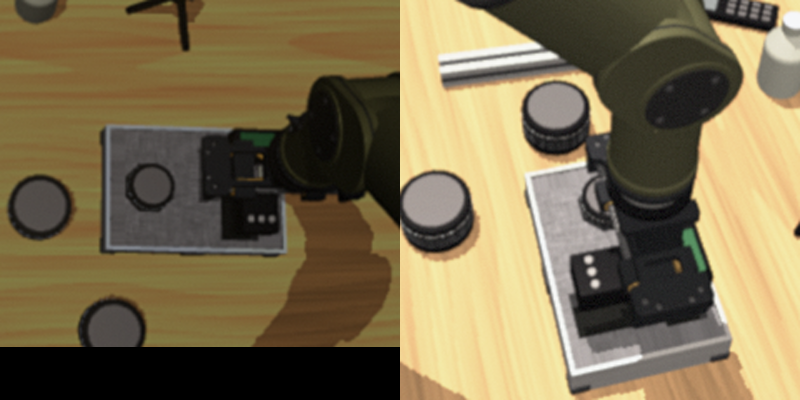

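```bash
cat > e.py <<'E'
from h import *
def seg(pts,z,n=60):
    p=np.array(pts,float); q=np.roll(p,-1,0); return np.vstack([np.c_[np.linspace(a,b,n),np.full(n,z)] for a,b in zip(p,q)])
def rect(hx,hy): return [(-hx,-hy),(hx,-hy),(hx,hy),(-hx,hy)]
def mo(e): return [(-.065-e,-.023-e),(.025-e,-.023-e),(.025-e,-.031-e),(.065+e,-.031-e),(.065+e,.031+e),(.025-e,.031+e),(.025-e,.023+e),(-.065-e,.023+e)]
TR=np.vstack([seg(rect(.083,.12),.048,150),seg(rect(.078,.115),.048,150),seg([(x,y-.058) for x,y in mo(.002)],.044,60)])
ME=np.vstack([seg(mo(0),.034)])
def pts(P,v): return R.from_euler("z",v[2]).apply(P)+[v[0],v[1],v[3] if len(v)>3 else 0]
def efit(im,c,P,v0):
    g=cv2.GaussianBlur(cv2.cvtColor(im,cv2.COLOR_BGR2GRAY).astype(np.float32),(0,0),1.0)
    G=np.minimum(np.hypot(cv2.Sobel(g,5,1,0),cv2.Sobel(g,5,0,1)),120)
    def cost(v):
        q=proj(pts(P,[*v,*v0[3:]]),c).astype(np.float32); return -cv2.remap(G,q[:,:1],q[:,1:],1).mean()
    x0=np.array(v0[:3]); best=None
    for dx in(-.003,0,.003):
        for dy in(-.003,0,.003):
            a=x0+[dx,dy,0]; o=minimize(cost,a,method="Nelder-Mead",options=dict(initial_simplex=np.vstack([a,a+[.002,0,0],a+[0,.002,0],a+[0,0,.02]])))
            if best is None or o.fun<best.fun: best=o
    return np.r_[best.x,v0[3:]],best.fun
E
python3 - <<'E'
from e import *
o=np.zeros((600,800,3),np.uint8); s=r.get_state()
for i,c in enumerate(("top","side")):
    a=cv2.imread(f"pics/{c}0.png"); b=cams.snapshot(c)[:,:,::-1].copy()
    t,f=efit(a,c,TR,[.521,-.224,-.034]); m,g=efit(b,c,ME,[.520,-.281,-.034,.1]); print(c,np.round(t,4),f,np.round(m,4),g)
    pk=t[:2]+R.from_euler("z",t[2]).apply([0,-.058,0])[:2]; print("pocket",pk,"meter-pocket",m[:2]-pk, "m-tcp",m[:2]-s["tool_pos"][:2])
    for j,(im,P,v) in enumerate(((a,TR,t),(b,ME,m))):
        q=proj(pts(P,v),c); x0,y0=np.int32(proj(pts(TR,t),c).mean(0))-[75,60]
        z=cv2.resize(im[y0:y0+110,x0:x0+147],(400,300),interpolation=2)
        for u in (q-[x0,y0])*400/147: cv2.circle(z,tuple(int(k) for k in u),0,(0,0,255),-1)
        o[i*300:i*300+300,j*400:j*400+400]=z
cv2.imwrite("pics/ov.png",o)
E
```

```text
top [ 0.5219 -0.2219 -0.0368] -90.72940826416016 [ 0.5158 -0.28    0.0421  0.1   ] -53.684715270996094
pocket [ 0.51980893 -0.27986902] meter-pocket [-0.00399369 -0.00017818] m-tcp [-0.00231941  0.00240371]
side [ 0.5227 -0.222  -0.0386] -105.18354034423828 [ 0.5171 -0.2733  0.2142  0.1   ] -66.13227844238281
pocket [ 0.52045344 -0.27992244] meter-pocket [-0.00331662  0.00657472] m-tcp [-0.00099783  0.00910319]
```

View pics/ov.png

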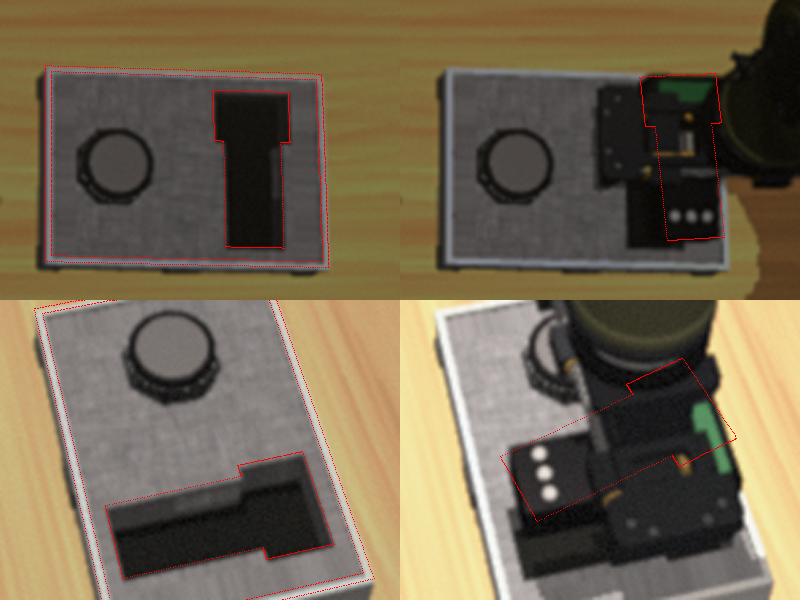

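Overlay: the case and pocket outlines fit both views to about a pixel. The held-meter fit on the right-hand panels is wrong because the gripper hides too much of it. I'll constrain it with the grasp geometry.

```bash
python3 - <<'E'
from e import *
W=[]
for c in("top","side"):
    a=cv2.imread(f"pics/{c}0.png")
    m,g=efit(a,c,ME,[.571,.322,.37,0.]); d=R.from_euler("z",-m[2]).apply([m[0]-.571,m[1]-.322,0]); print(c,np.round(m,4),g,"offset along,across",d[:2])
ps=np.array([r.get_state()["tool_pos"] for _ in range(1)]); q=r.get_state()["eef_rot"]; X=R.from_quat(q).apply([0,1,0]); print(ps,np.degrees(np.arctan2(X[1],X[0])))
# held: lateral pose from gripper; search along x only, on end edges
yaw=np.arctan2(X[1],X[0])-np.pi/2; t=ps[0]
for c in("top","side"):
    b=cams.snapshot(c)[:,:,::-1]; g=cv2.GaussianBlur(cv2.cvtColor(b,cv2.COLOR_BGR2GRAY).astype(np.float32),(0,0),.8)
    G=np.hypot(cv2.Sobel(g,5,1,0),cv2.Sobel(g,5,0,1))
    for nm,xe,ys in(("foot",-.065,np.linspace(-.02,.02,41)),("head",.065,np.linspace(-.028,.028,41))):
        k=np.arange(-.008,.0081,.0005); S=[]
        for dx in k:
            P=pts(np.c_[np.full(41,xe+dx),ys,np.full(41,.034)],[t[0],t[1],yaw,.1]); u=proj(P,c).astype(np.float32); S.append(cv2.remap(G,u[:,:1],u[:,1:],1).mean())
        S=np.array(S); j=S.argsort()[::-1][:4]; print(c,nm,np.round(k[j]*1000,1),np.round(S[j]))
E
```

```text
Traceback (most recent call last):
  File "e.py", line 17, in efit
    a=x0+[dx,dy,0]; o=minimize(cost,a,method="Nelder-Mead",options=dict(initial_simplex=np.vstack([a,a+[.002,0,0],a+[0,.002,0],a+[0,0,.02]])))
                      ~~~~~~~~^^^^^^^^^^^^^^^^^^^^^^^^^^^^^^^^^^^^^^^^^^^^^^^^^^^^^^^^^^^^^^^^^^^^^^^^^^^^^^^^^^^^^^^^^^^^^^^^^^^^^^^^^^^^^^^^
  File "e.py", line 13, in cost
    q=proj(pts(P,[*v,*v0[3:]]),c).astype(np.float32); return -cv2.remap(G,q[:,:1],q[:,1:],1).mean()
      ~~~~^^^^^^^^^^^^^^^^^^^^^^^
  File "h.py", line 6, in proj
    p=cams.camera_params(c); L=R.from_quat(p["orientation"]).inv().apply(np.asarray(P,float)-p["eye"])
ValueError: time passes only in moves, steps and waits
```

```bash
sed -i 's/^def proj(P,c):/CP={c:cams.camera_params(c) for c in ("top","side")}\ndef proj(P,c):/; s/p=cams.camera_params(c); L=/p=CP[c]; L=/' h.py; cat > m.py <<'E'
from e import *
for c in("top","side"):
    a=cv2.imread(f"pics/{c}0.png")
    m,g=efit(a,c,ME,[.571,.322,.37,0.]); d=R.from_euler("z",-m[2]).apply([m[0]-.571,m[1]-.322,0]); print(c,np.round(m,4),g,"offset along,across",d[:2])
s=r.get_state(); t=s["tool_pos"]; X=R.from_quat(s["eef_rot"]).apply([0,1,0]); yaw=np.arctan2(X[1],X[0])-np.pi/2; print(t,np.degrees(yaw))
for c in("top","side"):
    b=cams.snapshot(c)[:,:,::-1]; g=cv2.GaussianBlur(cv2.cvtColor(b,cv2.COLOR_BGR2GRAY).astype(np.float32),(0,0),.8)
    G=np.hypot(cv2.Sobel(g,5,1,0),cv2.Sobel(g,5,0,1))
    for nm,xe,ys in(("foot",-.065,np.linspace(-.02,.02,41)),("head",.065,np.linspace(-.028,.028,41))):
        k=np.arange(-.008,.0081,.0005); S=[]
        for dx in k:
            P=pts(np.c_[np.full(41,xe+dx),ys,np.full(41,.034)],[t[0],t[1],yaw,.1]); u=proj(P,c).astype(np.float32); S.append(cv2.remap(G,u[:,:1],u[:,1:],1).mean())
        S=np.array(S); j=S.argsort()[::-1][:4]; print(c,nm,np.round(k[j]*1000,1),np.round(S[j]))
E
python3 m.py
```

```text
top [0.5633 0.3185 0.3641 0.    ] -104.695068359375 offset along,across [-0.00846158 -0.00056593]
side [0.5725 0.3271 0.3648 0.    ] -100.0203628540039 offset along,across [0.00322644 0.00425504]
[ 0.51808072 -0.28263039  0.13671176] -1.9315608728483156
top foot [-3.  -2.5 -3.5 -4. ] [120. 120. 118. 117.]
top head [-1.  -0.5 -1.5  0. ] [222. 221. 213. 209.]
side foot [-2.5 -3.  -2.  -3.5] [294. 293. 280. 278.]
side head [-1.  -0.5 -1.5  0. ] [453. 447. 430. 416.]
```

```bash
python3 - <<'E'
from e import *
T=[]
for i in range(6): ims={c:cams.snapshot(c)[:,:,::-1].copy() for c in("top","side")}; T.append(r.get_state()["tool_pos"])
t=np.mean(T,0); print(t,np.std(T,0))
o=np.zeros((600,800,3),np.uint8)
for i,c in enumerate(ims):
    C=np.int32(proj([t],c)[0]); x0,y0=C-[32,24] if c=="top" else C-[50,32]; W=64 if c=="top" else 84; H=W*3//4*2
    x0,y0,W,H=(C[0]-30,C[1]-45,60,90) if c=="top" else (C[0]-55,C[1]-50,80,120)
    y0=min(y0,480-H)
    k=400/W; z=cv2.resize(ims[c][y0:y0+H,x0:x0+W],(400,600),interpolation=2); z=np.clip(z.astype(int)*1.6+20,0,255).astype(np.uint8)
    for dx,col in((0,(0,0,255)),(-.002,(0,255,255)),(.002,(255,255,0))):
        P=np.vstack([seg(mo(0),.034),seg(mo(0),0)])+[dx,0,0]
        for u in (proj(pts(P,[t[0],t[1],-.034,.1]),c)-[x0,y0]+.5)*k: cv2.circle(z,tuple(int(w) for w in u),0,col,-1)
    o[:,i*400:i*400+400]=z
cv2.imwrite("pics/ov2.png",o)
E
```

```text
[ 0.51804577 -0.2827055   0.13668851] [1.58169048e-05 1.17171408e-05 1.23876971e-05]
```

View pics/ov2.png

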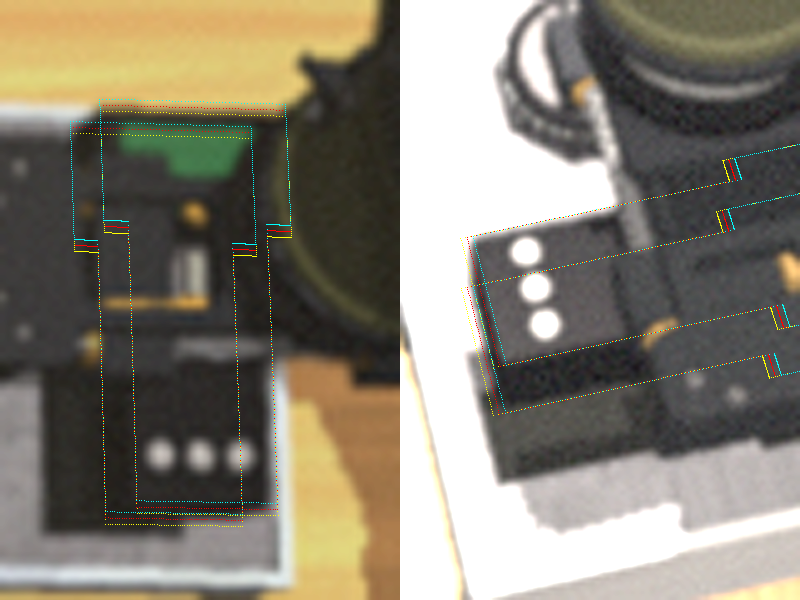

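The meter sits within about 1 mm of where the grasp geometry puts it. It needs about +2.3 mm in x and +2.8 mm in y to be over the pocket, then I lower it.

{"method": "jog_arm", "body": {
  "turn": [
    [0,0,0.004],
    [0,0,0.004],
    [0,0,0.004],
    [0,0,0.004],
    [0,0,0.004],
    [0,0,0.004]
  ],
  "translation": [
    [-0.0022,0.0028,0.01],
    [-0.0022,0.0028,0.03],
    [-0.0022,0.0028,0.044],
    [-0.0022,0.0028,0.05],
    [-0.0022,0.0028,0.053],
    [-0.0022,0.0028,0.053]
  ],
  "grip": [1,1,1,1,1,1]
}}

```text
clock: 9.5
tool_pos: [0.5205, -0.28, 0.0838]
eef_rot: [0.019, 1.0, -0.0, 0.0]
contact_force: [0.1, -0.7, -2.6]
opening: 0.517
finger_force: 25.0
```

```bash
python3 - <<'E'
from h import *
print([np.round(r.get_state()[k],4) for k in("tool_pos","contact_force","moment")]); cams.snapshot("top"); print([np.round(r.get_state()[k],4) for k in("tool_pos","contact_force","moment")]); go([.5206,-.2799,.0695],87.84)
E
```

```text
[array([ 0.5205, -0.28  ,  0.0838]), array([ 0.1032, -0.6875, -2.6343]), array([ 0.0139, -0.0382, -0.0278])]
[array([ 0.5206, -0.2801,  0.0841]), array([ 0.2828,  0.2646, -2.5186]), array([ 0.051 , -0.0109,  0.0097])]
shift [0.     0.0002 0.0146] turn [-0.0002  0.0007 -0.0002] q7 1.43
```

{"method": "jog_arm", "body": {
  "turn": [
    [0,0,0],
    [0,0,0],
    [0,0,0],
    [0,0,0]
  ],
  "translation": [
    [0,0,0.003],
    [0,0,0.006],
    [0,0,0.008],
    [0,0,0.008]
  ],
  "grip": [1,1,1,1]
}}

```text
clock: 10.05
tool_pos: [0.5202, -0.2799, 0.0755]
eef_rot: [0.019, 1.0, 0.0, -0.0]
contact_force: [0.1, -0.1, -3.2]
opening: 0.518
finger_force: 25.0
```

{"method": "jog_arm", "body": {
  "turn": [
    [0,0,0],
    [0,0,0],
    [0,0,0],
    [0,0,0]
  ],
  "translation": [
    [0,0,0.002],
    [0,0,0.004],
    [0,0,0.005],
    [0,0,0.005]
  ],
  "grip": [1,1,1,1]
}}

```text
clock: 10.55
tool_pos: [0.5203, -0.2801, 0.0706]
eef_rot: [0.019, 1.0, -0.0, -0.0]
contact_force: [-0.2, -1.3, -2.8]
opening: 0.519
finger_force: 25.0
```

{"method": "jog_arm", "body": {
  "turn": [
    [0,0,0],
    [0,0,0],
    [0,0,0]
  ],
  "translation": [
    [0,0,0.0015],
    [0,0,0.003],
    [0,0,0.003]
  ],
  "grip": [1,1,1]
}}

```text
clock: 10.92
tool_pos: [0.5205, -0.2807, 0.0681]
eef_rot: [0.019, 1.0, -0.001, 0.0]
contact_force: [-0.8, -1.4, 2.2]
opening: 0.519
finger_force: 25.0
```

{"method": "jog_arm", "body": {
  "turn": [
    [0,0,0],
    [0,0,0],
    [0,0,0],
    [0,0,0],
    [0,0,0],
    [0,0,-0.17],
    [0,0,-0.34],
    [0,0,-0.51],
    [0,0,-0.68],
    [0,0,-0.85],
    [0,0,-1.02],
    [0,0,-1.19],
    [0,0,-1.36],
    [0,0,-1.5],
    [0,0,-1.571],
    [0,0,-1.571],
    [0,0,-1.571]
  ],
  "translation": [
    [0,0,0],
    [0,0,0],
    [0,0,0],
    [0,0,-0.015],
    [0,0,-0.035],
    [0,0,-0.04],
    [0,0,-0.04],
    [0,0,-0.04],
    [0,0,-0.04],
    [0,0,-0.04],
    [0,0,-0.04],
    [0,0,-0.04],
    [0,0,-0.04],
    [0,0,-0.04],
    [0,0,-0.04],
    [0,0,-0.04],
    [0,0,-0.04]
  ],
  "grip": [0.3,0.3,0.3,0.3,0.3,0.1,0.1,0.1,0.1,0.1,0.1,0.1,0.1,0.1,0.1,0.1,0.1]
}}

```text
clock: 13.05
tool_pos: [0.5204, -0.2801, 0.1081]
eef_rot: [-0.693, 0.721, -0.0, 0.0]
contact_force: [0.3, -0.2, 0.3]
opening: 0.901
finger_force: 0.0
```

```bash
python3 - <<'E'
from e import *
o=np.zeros((400,800,3),np.uint8)
for i,c in enumerate(("top","side")):
    im=cams.snapshot(c)[:,:,::-1]; x,y=np.int32(proj([[.52,-.25,.05]],c)[0]); w=75; o[:,i*400:i*400+400]=cv2.resize(im[y-w:y+w,x-w:x+w],(400,400),interpolation=2)
    for n in("meter","meter_head","meter_foot","lens_top"): print(c,n,[(np.round(d["position"],4).tolist(),round(d["p"],2)) for d in models.place_of(c,n)[:3]])
cv2.imwrite("pics/p1.png",o); go([.5201,-.2799,.09],-2.1)
E
```

```text
top meter [([0.5181, -0.2828, 0.0346], 0.92), ([0.5209, -0.2798, 0.0118], 0.71)]
top meter_head [([0.5807, -0.285, 0.0656], 0.63)]
top meter_foot [([0.4643, -0.2739, 0.0653], 0.97)]
top lens_top [([0.5065, -0.0173, 0.0489], 0.65), ([0.5239, -0.1626, 0.0579], 0.63)]
side meter [([0.5171, -0.2798, 0.0327], 0.57), ([0.7952, -0.0204, -0.0017], 0.36)]
side meter_head [([0.5804, -0.2835, 0.0672], 0.67)]
side meter_foot [([0.4613, -0.2738, 0.0643], 0.75)]
side lens_top [([0.5278, -0.1635, 0.0592], 0.87), ([0.3356, -0.1065, 0.0487], 0.78)]
shift [0.     0.0003 0.0177] turn [ 0.      0.     -0.0009] q7 2.64
```

View pics/p1.png

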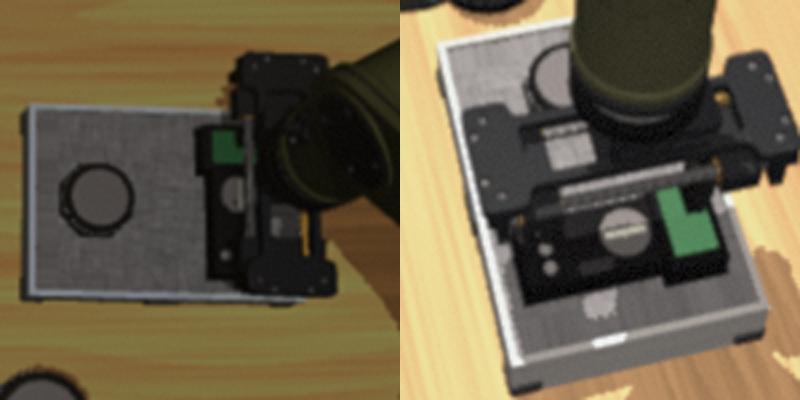

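Meter caught on the lips, top about 65 mm above the bench, aligned in the cut-out (dial at about (625,232) in the right panel). The fingers are spread along its length, so I turn slightly away from the joint-7 limit, then press.

{"method": "jog_arm", "body": {
  "turn": [
    [0,0,0.1],
    [0,0,0.15],
    [0,0,0.15],
    [0,0,0.15],
    [0,0,0.15],
    [0,0,0.15],
    [0,0,0.15]
  ],
  "translation": [
    [0,0,0],
    [0,0,0.01],
    [0,0,0.02],
    [0,0,0.024],
    [0,0,0.027],
    [0,0,0.03],
    [0,0,0.03]
  ],
  "grip": [0.1,0.1,0.1,0.1,0.1,0.1,0.1]
}}

```text
clock: 14.42
tool_pos: [0.5207, -0.28, 0.0783]
eef_rot: [-0.638, 0.77, -0.0, 0.0]
contact_force: [-1.4, 0.1, 4.5]
opening: 0.898
finger_force: 2.4
```

{"method": "jog_arm", "body": {
  "turn": [
    [0,0,0],
    [0,0,0],
    [0,0,0],
    [0,0,0]
  ],
  "translation": [
    [0,0,0.002],
    [0,0,0.004],
    [0,0,0.006],
    [0,0,0.007]
  ],
  "grip": [0.1,0.1,0.1,0.1]
}}

```text
clock: 14.92
tool_pos: [0.5207, -0.2799, 0.0713]
eef_rot: [-0.638, 0.77, -0.0, 0.0]
contact_force: [-0.0, 0.0, 5.8]
opening: 0.901
finger_force: 2.9
```

{"method": "jog_arm", "body": {
  "turn": [
    [0,0,0],
    [0,0,0],
    [0,0,0],
    [0,0,0],
    [0,0,0]
  ],
  "translation": [
    [0,0,0.002],
    [0,0,0.004],
    [0,0,0.006],
    [0,0,0.008],
    [0,0,0.008]
  ],
  "grip": [0.1,0.1,0.1,0.1,0.1]
}}

```text
clock: 15.55
tool_pos: [0.5208, -0.28, 0.0635]
eef_rot: [-0.638, 0.77, -0.0, 0.0]
contact_force: [-1.1, -0.3, 6.8]
opening: 0.902
finger_force: 3.6
```

{"method": "jog_arm", "body": {
  "turn": [
    [0,0,0],
    [0,0,0],
    [0,0,0]
  ],
  "translation": [
    [0,0,0.001],
    [0,0,0.0015],
    [0,0,0.0015]
  ],
  "grip": [0.1,0.1,0.1]
}}

```text
clock: 15.92
tool_pos: [0.5207, -0.2799, 0.0634]
eef_rot: [-0.638, 0.77, -0.001, -0.0]
contact_force: [-3.5, 0.5, 17.7]
opening: 0.9
finger_force: 9.0
```

{"method": "jog_arm", "body": {
  "turn": [
    [0,0,0],
    [0,0,0],
    [0,0,0.16],
    [0,0,0.32],
    [0,0,0.48],
    [0,0,0.64],
    [0,0,0.8],
    [0,0,0.96],
    [0,0,1.12],
    [0,0,1.28],
    [0,0,1.41],
    [0,0,1.41],
    [0,0,1.41]
  ],
  "translation": [
    [0,0,-0.02],
    [0,0,-0.05],
    [-0.01,0.002,-0.06],
    [-0.03,0.005,-0.06],
    [-0.06,0.009,-0.06],
    [-0.09,0.014,-0.06],
    [-0.11,0.017,-0.06],
    [-0.1186,0.0186,-0.06],
    [-0.1186,0.0186,-0.06],
    [-0.1186,0.0186,-0.06],
    [-0.1186,0.0186,-0.05],
    [-0.1186,0.0186,-0.04],
    [-0.1186,0.0186,-0.036]
  ],
  "grip": [0.1,0.1,1,1,1,1,1,1,1,1,1,1,1]
}}

```text
clock: 17.55
tool_pos: [0.524, -0.1598, 0.0967]
eef_rot: [0.012, 1.0, 0.0, -0.0]
contact_force: [0.3, 1.4, -0.3]
opening: 0.006
finger_force: 0.0
```

```bash
python3 - <<'E'
from h import *
s=r.get_state(); print(s["clock"],s["q"][6],s["opening"]);
for c in("top","side"):
    im=cams.snapshot(c)
    for n in("meter_head","meter_foot","lens_top"): print(c,n,[(np.round(d["position"],4).tolist(),round(d["p"],2)) for d in models.place_of(c,n)[:3]])
go([.5246,-.160,.063],88)
E
```

```text
17.55 1.0533457131299848 0.005690057973574301
top meter_head []
top meter_foot [([0.4642, -0.2759, 0.0463], 0.68)]
top lens_top [([0.3342, -0.1086, 0.0487], 0.73), ([0.5032, -0.0183, 0.0514], 0.61), ([0.5236, -0.1614, 0.0611], 0.58)]
side meter_head [([0.579, -0.2814, 0.0446], 0.71)]
side meter_foot [([0.4635, -0.2768, 0.0446], 0.77)]
side lens_top [([0.3356, -0.1064, 0.0473], 0.8), ([0.4987, -0.0173, 0.0482], 0.79), ([0.5255, -0.1619, 0.0635], 0.78)]
shift [-0.0003  0.      0.0344] turn [0.0001 0.0004 0.0083] q7 1.05
```

Meter is home (both ends at 44–46 mm). Next I press the lens at its centre, which is about (0.5245, -0.161).

{"method": "jog_arm", "body": {
  "turn": [
    [0,0,0],
    [0,0,0],
    [0,0,0],
    [0,0,0],
    [0,0,0],
    [0,0,0],
    [0,0,0],
    [0,0,0],
    [0,0,0]
  ],
  "translation": [
    [0,-0.001,0.006],
    [0,-0.001,0.01],
    [0,-0.001,0.013],
    [0,-0.001,0.016],
    [0,-0.001,0.018],
    [0,-0.001,0.02],
    [0,-0.001,0.022],
    [0,-0.001,0.024],
    [0,-0.001,0.024]
  ],
  "grip": [1,1,1,1,1,1,1,1,1]
}}

```text
clock: 19.08
tool_pos: [0.5244, -0.1609, 0.0731]
eef_rot: [0.013, 1.0, 0.0, 0.0]
contact_force: [0.6, 0.0, 2.1]
opening: 0.003
finger_force: 0.9
```

{"method": "jog_arm", "body": {
  "turn": [
    [0,0,0],
    [0,0,0],
    [0,0,0],
    [0,0,0],
    [0,0,0],
    [0,0,0]
  ],
  "translation": [
    [0,0,0.002],
    [0,0,0.004],
    [0,0,0.006],
    [0,0,0.008],
    [0,0,0.0095],
    [0,0,0.0095]
  ],
  "grip": [1,1,1,1,1,1]
}}

```text
clock: 19.82
tool_pos: [0.5242, -0.161, 0.0635]
eef_rot: [0.013, 1.0, 0.0, -0.0]
contact_force: [1.4, 0.0, 4.1]
opening: 0.008
finger_force: 1.3
```

{"method": "jog_arm", "body": {
  "turn": [
    [0,0,0],
    [0,0,0],
    [0,0,0]
  ],
  "translation": [
    [0,0,0.001],
    [0,0,0.0015],
    [0,0,0.0015]
  ],
  "grip": [1,1,1]
}}

```text
clock: 20.2
tool_pos: [0.5242, -0.161, 0.0634]
eef_rot: [0.013, 1.0, -0.0, 0.0]
contact_force: [-3.0, 0.3, 16.7]
opening: 0.004
finger_force: 8.1
```

{"method": "jog_arm", "body": {
  "turn": [
    [0,0,0],
    [0,0,0],
    [0,0,0]
  ],
  "translation": [
    [0,0,-0.02],
    [0,0,-0.05],
    [0,0,-0.07]
  ],
  "grip": [1,0.45,0.45]
}}

```text
clock: 20.58
tool_pos: [0.5239, -0.1611, 0.1327]
eef_rot: [0.013, 1.0, 0.0, -0.0]
contact_force: [0.2, -0.0, 0.4]
opening: 0.208
finger_force: 0.0
```

```bash
python3 - <<'E'
from h import *
print(fit("bar",[.494,.0855,-.092,0]))
cams.snapshot("top")
go([.494,.0855,.1],84.7)
E
```

```text
(array([ 0.49123103,  0.08569983, -0.08883337,  0.0008482 ]), np.float64(0.4435272405234978))
shift [0.036  0.2457 0.0313] turn [ 0.0001 -0.0017  0.0655] q7 1.1
```

{"method": "jog_arm", "body": {
  "turn": [
    [0,0,0.01],
    [0,0,0.03],
    [0,0,0.045],
    [0,0,0.06],
    [0,0,0.065],
    [0,0,0.065],
    [0,0,0.065]
  ],
  "translation": [
    [0.007,0.05,0],
    [0.015,0.1,0],
    [0.022,0.15,0],
    [0.03,0.2,0],
    [0.035,0.24,0.02],
    [0.036,0.2457,0.035],
    [0.036,0.2457,0.035]
  ],
  "grip": [0.45,0.45,0.45,0.45,0.45,0.45,0.45]
}}

```text
clock: 21.7
tool_pos: [0.4933, 0.0861, 0.0956]
eef_rot: [0.045, 0.999, -0.001, -0.002]
contact_force: [-1.3, -0.2, -0.2]
opening: 0.545
finger_force: 0.0
```

```bash
python3 - <<'E'
from e import *
BT=seg(rect(.115,.015),.03,150)
for c in("top","side"):
    im=cams.snapshot(c)[:,:,::-1]; 
    print(c,efit(cv2.imread(f"pics/{c}0.png"),c,BT,[.494,.0855,-.092]))
    print([(np.round(d["position"],4).tolist(),round(d["p"],2)) for d in models.place_of(c,"bar_mid")[:2]])
go([.494,.0855,.026],84.7)
E
```

```text
top (array([ 0.49274778,  0.08092742, -0.09309193]), np.float64(-80.74586486816406))
[([0.4947, 0.0892, 0.0179], 0.6)]
side (array([ 0.49298882,  0.08028585, -0.09482833]), np.float64(-109.74602508544922))
[([0.495, 0.0882, 0.0176], 0.8), ([0.5243, -0.1583, 0.0087], 0.46)]
shift [0.0011 0.0009 0.0714] turn [-0.0004  0.0002 -0.001 ] q7 0.51
```

{"method": "jog_arm", "body": {
  "turn": [
    [0,0,0],
    [0,0,0],
    [0,0,0],
    [0,0,0],
    [0,0,0],
    [0,0,0],
    [0,0,0],
    [0,0,0],
    [0,0,0]
  ],
  "translation": [
    [0.0005,0.001,0.03],
    [0.0005,0.001,0.06],
    [0.0005,0.001,0.071],
    [0.0005,0.001,0.071],
    [0.0005,0.001,0.071],
    [0.0005,0.001,0.071],
    [0.0005,0.001,0.071],
    [0.0005,0.001,0.071],
    [0.0005,0.001,0.071]
  ],
  "grip": [0.45,0.45,0.45,1,1,1,1,1,1],
  "force": 25
}}

```text
clock: 23.02
tool_pos: [0.495, 0.0869, 0.0271]
eef_rot: [0.046, 0.999, 0.0, 0.001]
contact_force: [-0.3, 0.5, 6.3]
opening: 0.336
finger_force: 25.0
```

{"method": "jog_arm", "body": {
  "turn": [
    [0,0,0],
    [0,0,0],
    [0,0,0],
    [0,0,0],
    [0,0,0]
  ],
  "translation": [
    [0,0,-0.015],
    [0,0,-0.05],
    [0,0,-0.09],
    [0,0,-0.12],
    [0,0,-0.12]
  ],
  "grip": [1,1,1,1,1]
}}

```text
clock: 23.65
tool_pos: [0.4953, 0.0865, 0.1477]
eef_rot: [0.046, 0.999, 0.001, 0.002]
contact_force: [0.7, -0.2, -2.5]
opening: 0.338
finger_force: 25.0
```

```bash
python3 - <<'E'
from h import *
for c in("top","side"):
    cams.snapshot(c); print([(np.round(d["position"],4).tolist(),round(d["p"],2)) for d in models.place_of(c,"bar_mid")[:2]])
    for n in("lens_top","meter_head","meter_foot"): print(c,n,[(np.round(d["position"],4).tolist(),round(d["p"],2)) for d in models.place_of(c,n)[:3]])
s=r.get_state(); print(s["tool_pos"],s["contact_force"],s["moment"])
p=np.array([.5223,-.222,0])+R.from_euler("z",-.0377).apply([0,.0965,0]); print(p); go([p[0],p[1],.1],87.84)
p=np.array([.5223,-.222,0])+R.from_euler("z",-.0377).apply([0,-.0975,0]); print(p)
E
```

```text
[([0.4959, 0.0879, 0.1331], 0.85)]
top lens_top []
top meter_head [([0.7802, 0.1065, -0.0007], 0.48), ([0.5808, -0.2884, 0.044], 0.39)]
top meter_foot []
[([0.4957, 0.0865, 0.1355], 0.88), ([0.5167, -0.282, 0.0117], 0.34)]
side lens_top [([0.4976, -0.0135, 0.0475], 0.95), ([0.527, -0.1618, 0.044], 0.63), ([0.3382, -0.1064, 0.0491], 0.56)]
side meter_head [([0.7946, -0.0193, -0.0001], 0.67), ([0.5809, -0.283, 0.0458], 0.66)]
side meter_foot [([0.4635, -0.2764, 0.0404], 0.86)]
[0.49409198 0.08669731 0.14571194] [-0.01870452 -0.78566715 -2.1573189 ] [ 0.03233939  0.02957085 -0.03591711]
[ 0.52593719 -0.12556857  0.        ]
shift [-0.0512 -0.2085  0.0457] turn [-0.0002 -0.0009 -0.0538] q7 0.57
[ 0.51862512 -0.31943072  0.        ]
```

{"method": "jog_arm", "body": {
  "turn": [
    [0,0,-0.01],
    [0,0,-0.02],
    [0,0,-0.04],
    [0,0,-0.054],
    [0,0,-0.054],
    [0,0,-0.054],
    [0,0,-0.054],
    [0,0,-0.054]
  ],
  "translation": [
    [-0.008,-0.03,0],
    [-0.02,-0.08,0],
    [-0.032,-0.13,0],
    [-0.044,-0.18,0.01],
    [-0.05,-0.204,0.03],
    [-0.0512,-0.2085,0.0457],
    [-0.0512,-0.2085,0.0457],
    [-0.0512,-0.2085,0.0457]
  ],
  "grip": [1,1,1,1,1,1,1,1]
}}

```text
clock: 25.15
tool_pos: [0.5266, -0.1233, 0.101]
eef_rot: [0.017, 1.0, 0.001, 0.0]
contact_force: [0.6, 0.3, -1.5]
opening: 0.338
finger_force: 25.0
```

```bash
python3 - <<'E'
from h import *
cams.snapshot("top"); cams.snapshot("side"); s=r.get_state(); print(s["tool_pos"],s["contact_force"],s["moment"],s["eef_rot"])
go([.5259,-.1256,.078],87.84)
E
```

```text
[ 0.52678364 -0.12394787  0.10123728] [ 0.17375329 -0.33505415 -3.58365714] [ 0.0232058  -0.06093748  0.00472674] [1.76134706e-02 9.99844592e-01 4.04255905e-04 6.27426455e-04]
shift [ 0.0009 -0.0017  0.0232] turn [0.0008 0.0012 0.0025] q7 0.96
```

{"method": "jog_arm", "body": {
  "turn": [
    [0,0,0.002],
    [0,0,0.002],
    [0,0,0.002],
    [0,0,0.002],
    [0,0,0.002],
    [0,0,0.002]
  ],
  "translation": [
    [0.001,-0.0005,0.01],
    [0.001,-0.0005,0.018],
    [0.001,-0.0005,0.022],
    [0.001,-0.0005,0.024],
    [0.001,-0.0005,0.0255],
    [0.001,-0.0005,0.0255]
  ],
  "grip": [1,1,1,1,1,1]
}}

```text
clock: 26.0
tool_pos: [0.5253, -0.1261, 0.0751]
eef_rot: [0.02, 1.0, 0.0, 0.0]
contact_force: [-0.4, 0.6, -2.4]
opening: 0.337
finger_force: 25.0
```

{"method": "jog_arm", "body": {
  "turn": [
    [0,0,0],
    [0,0,0],
    [0,0,0]
  ],
  "translation": [
    [0,0.002,0],
    [0,0.002,0.001],
    [0,0.002,0.001]
  ],
  "grip": [1,1,1]
}}

```text
clock: 26.38
tool_pos: [0.5255, -0.1242, 0.0751]
eef_rot: [0.02, 1.0, -0.0, 0.0]
contact_force: [-2.0, -0.5, 7.6]
opening: 0.34
finger_force: 25.0
```

{"method": "jog_arm", "body": {
  "turn": [
    [0,0,0],
    [0,0,0],
    [0,0,0],
    [0,0,0],
    [0,0,0],
    [0,0,0]
  ],
  "translation": [
    [0,0,-0.0003],
    [0,-0.004,-0.0003],
    [0,-0.01,-0.0003],
    [0,-0.017,-0.0003],
    [0,-0.023,-0.0003],
    [0,-0.028,-0.0003]
  ],
  "grip": [1,1,1,1,1,1]
}}

```text
clock: 27.12
tool_pos: [0.5258, -0.1497, 0.0751]
eef_rot: [0.019, 1.0, 0.002, 0.002]
contact_force: [-0.3, 4.3, 5.6]
opening: 0.336
finger_force: 25.0
```

{"method": "jog_arm", "body": {
  "turn": [
    [0,0,0],
    [0,0,0],
    [0,0,0],
    [0,0,0],
    [0,0,0],
    [0,0,0],
    [0,0,0]
  ],
  "translation": [
    [0,-0.006,0],
    [0,-0.012,0],
    [0,-0.018,0],
    [0,-0.024,0],
    [0,-0.03,0],
    [0,-0.036,0],
    [0,-0.042,0]
  ],
  "grip": [1,1,1,1,1,1,1]
}}

```text
clock: 28.0
tool_pos: [0.5241, -0.1916, 0.0751]
eef_rot: [0.019, 1.0, 0.002, 0.002]
contact_force: [0.6, 4.0, 6.3]
opening: 0.34
finger_force: 25.0
```

{"method": "jog_arm", "body": {
  "turn": [
    [0,0,0],
    [0,0,0],
    [0,0,0],
    [0,0,0],
    [0,0,0],
    [0,0,0],
    [0,0,0]
  ],
  "translation": [
    [0,-0.006,0],
    [0,-0.012,0],
    [0,-0.018,0],
    [0,-0.024,0],
    [0,-0.03,0],
    [0,-0.036,0],
    [0,-0.042,0]
  ],
  "grip": [1,1,1,1,1,1,1]
}}

```text
clock: 28.88
tool_pos: [0.5225, -0.2337, 0.0751]
eef_rot: [0.019, 1.0, 0.002, 0.002]
contact_force: [0.2, 4.0, 5.4]
opening: 0.337
finger_force: 25.0
```

{"method": "jog_arm", "body": {
  "turn": [
    [0,0,0],
    [0,0,0],
    [0,0,0],
    [0,0,0],
    [0,0,0],
    [0,0,0],
    [0,0,0]
  ],
  "translation": [
    [0,-0.006,0],
    [0,-0.012,0],
    [0,-0.018,0],
    [0,-0.024,0],
    [0,-0.03,0],
    [0,-0.036,0],
    [0,-0.042,0]
  ],
  "grip": [1,1,1,1,1,1,1]
}}

```text
clock: 29.75
tool_pos: [0.5208, -0.2756, 0.0751]
eef_rot: [0.019, 1.0, 0.002, 0.002]
contact_force: [-0.0, 4.1, 5.4]
opening: 0.336
finger_force: 25.0
```

{"method": "jog_arm", "body": {
  "turn": [
    [0,0,0],
    [0,0,0],
    [0,0,0],
    [0,0,0],
    [0,0,0],
    [0,0,0],
    [0,0,0],
    [0,0,0],
    [0,0,0]
  ],
  "translation": [
    [0,-0.006,0],
    [0,-0.012,0],
    [0,-0.018,0],
    [0,-0.024,0],
    [0,-0.03,0],
    [0,-0.036,0],
    [0,-0.042,0],
    [0,-0.045,0],
    [0,-0.045,0]
  ],
  "grip": [1,1,1,1,1,1,1,1,1]
}}

```text
clock: 30.88
tool_pos: [0.519, -0.3213, 0.0751]
eef_rot: [0.019, 1.0, 0.001, 0.002]
contact_force: [0.4, 3.1, 4.6]
opening: 0.339
finger_force: 25.0
```

```bash
python3 - <<'E'
from h import *
for c in("top","side"):
    cams.snapshot(c); print([(np.round(d["position"],4).tolist(),round(d["p"],2)) for d in models.place_of(c,"bar_mid")[:2]])
s=r.get_state(); t=s["tool_pos"]; print(t,s["contact_force"],R.from_euler("z",.0377).apply([t[0]-.5223,t[1]+.222,0]))
go([.495,.0865,.147],84.7)
E
```

```text
[([0.5154, -0.3197, 0.0649], 0.77)]
[([0.5179, -0.3159, 0.0636], 0.88)]
[ 0.51896294 -0.32122061  0.07512909] [-0.0436891   3.14057244  5.96318121] [ 0.00040504 -0.09927589  0.        ]
shift [ 0.0394  0.4067 -0.0711] turn [0.0023 0.0029 0.0541] q7 1.35
```

{"method": "jog_arm", "body": {
  "turn": [
    [0,0,0],
    [0,0,0],
    [0,0,0],
    [0,0,0],
    [0,0,0],
    [0,0,0.01],
    [0,0,0.02],
    [0,0,0.03],
    [0,0,0.04],
    [0,0,0.05],
    [0,0,0.054],
    [0,0,0.054],
    [0,0,0.054],
    [0,0,0.054],
    [0,0,0.054],
    [0,0,0.054]
  ],
  "translation": [
    [0,-0.002,0],
    [0,-0.002,0],
    [0,-0.002,-0.015],
    [0,-0.002,-0.045],
    [0.003,0.025,-0.07],
    [0.008,0.07,-0.075],
    [0.013,0.12,-0.075],
    [0.017,0.17,-0.075],
    [0.022,0.22,-0.075],
    [0.026,0.27,-0.075],
    [0.03,0.315,-0.075],
    [0.035,0.36,-0.075],
    [0.038,0.39,-0.073],
    [0.0394,0.404,-0.071],
    [0.0394,0.4067,-0.071],
    [0.0394,0.4067,-0.071]
  ],
  "grip": [1,1,1,1,1,1,1,1,1,1,1,1,1,1,1,1]
}}

```text
clock: 33.08
tool_pos: [0.4943, 0.0832, 0.1452]
eef_rot: [0.048, 0.999, -0.001, -0.0]
contact_force: [-0.3, -0.4, -2.2]
opening: 0.334
finger_force: 25.0
```

```bash
python3 - <<'E'
from h import *
s=r.get_state(); print(s["tool_pos"],s["contact_force"],s["moment"]); go([.495,.0865,.0275],84.7)
E
```

```text
[0.49433352 0.08319885 0.14524513] [-0.2577246  -0.40695668 -2.24941538] [0.04332578 0.01097518 0.03148832]
shift [-0.0004  0.0035  0.1177] turn [-0.0015 -0.0001 -0.0034] q7 0.55
```

{"method": "jog_arm", "body": {
  "turn": [
    [0,0,0],
    [0,0,0],
    [0,0,0],
    [0,0,0],
    [0,0,0],
    [0,0,0],
    [0,0,0]
  ],
  "translation": [
    [0,0.003,0.03],
    [0,0.003,0.07],
    [0,0.003,0.1],
    [0,0.003,0.11],
    [0,0.003,0.114],
    [0,0.003,0.1165],
    [0,0.003,0.1165]
  ],
  "grip": [1,1,1,1,1,1,1]
}}

```text
clock: 33.95
tool_pos: [0.4949, 0.0879, 0.0295]
eef_rot: [0.047, 0.999, 0.0, 0.001]
contact_force: [-0.5, 0.3, -3.5]
opening: 0.335
finger_force: 25.0
```

{"method": "jog_arm", "body": {
  "turn": [
    [0,0,0],
    [0,0,0],
    [0,0,0]
  ],
  "translation": [
    [0,0,0.0012],
    [0,0,0.0024],
    [0,0,0.0024]
  ],
  "grip": [1,1,1]
}}

```text
clock: 34.33
tool_pos: [0.4947, 0.088, 0.0271]
eef_rot: [0.047, 0.999, 0.0, 0.001]
contact_force: [-1.1, -1.0, 4.1]
opening: 0.333
finger_force: 25.0
```

Bar is on the bench. Release, lift straight up and back away.

{"method": "jog_arm", "body": {
  "turn": [
    [0,0,0],
    [0,0,0],
    [0,0,0],
    [0,0,0],
    [0,0,0],
    [0,0,0],
    [0,0,0],
    [0,0,0],
    [0,0,0],
    [0,0,0],
    [0,0,0],
    [0,0,0]
  ],
  "translation": [
    [0,0,0],
    [0,0,0],
    [0,0,0],
    [0,0,0],
    [0,0,-0.02],
    [0,0,-0.06],
    [0,0,-0.12],
    [0,0,-0.17],
    [0,0.06,-0.19],
    [0,0.12,-0.2],
    [0,0.18,-0.2],
    [0,0.2,-0.2]
  ],
  "grip": [0.5,0.5,0.5,0.5,0.5,0.5,0.5,0.5,0.5,0.5,0.5,0.5]
}}

```text
clock: 35.83
tool_pos: [0.5121, 0.2918, 0.2268]
eef_rot: [0.044, 0.999, 0.002, -0.0]
contact_force: [0.3, -0.5, 0.8]
opening: 0.501
finger_force: 0.0
```

```bash
python3 - <<'E'
from h import *
for c in("top","side"):
    im=cams.snapshot(c); cv2.imwrite(f"pics/end_{c}.png",im[:,:,::-1])
    for n in("bar_mid","lens_top","meter_head","meter_foot"): print(c,n,[(np.round(d["position"],4).tolist(),round(d["p"],2)) for d in models.place_of(c,n)[:3]])
E
```

```text
top bar_mid []
top lens_top [([0.5244, -0.1627, 0.0407], 0.9), ([0.5041, -0.0192, 0.0504], 0.78), ([0.3374, -0.1083, 0.0464], 0.64)]
top meter_head [([0.5785, -0.2866, 0.0414], 0.58)]
top meter_foot [([0.4609, -0.275, 0.0453], 0.91)]
side bar_mid [([0.5245, -0.1602, 0.0414], 0.7), ([0.4959, 0.0888, 0.0164], 0.65)]
side lens_top [([0.3398, -0.1054, 0.0516], 0.75), ([0.5234, -0.1634, 0.041], 0.73), ([0.4982, -0.0186, 0.0455], 0.55)]
side meter_head [([0.5794, -0.2805, 0.0447], 0.58)]
side meter_foot [([0.4659, -0.2788, 0.0439], 0.77)]
```

View pics/end_side.png

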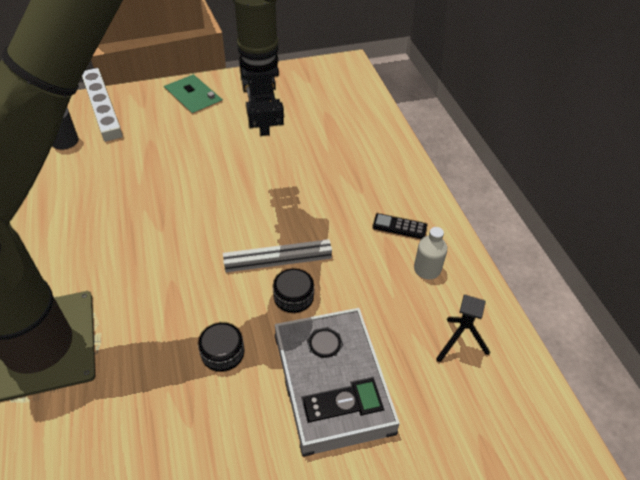

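The meter (345,400) and lens (325,343) both lie flush in the foam. The bar is back on the bench at (278,255), nothing else has moved, and the arm is clear.

```bash
python3 -c "
from plant import r
print(r.finish_job())"
```

```text
the job is handed in; nothing more can be done
None
```

The job is done and handed in at about 36 s: meter and lens are pressed home level with the foam, the bar was slid along the rim from the lens end to the meter end without lifting, and it is back on the bench clear of the case.

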